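# Clear the mat and show the blue last to the camera

### The arm

A 6-joint arm with a two-finger parallel gripper is mounted at the origin on the work surface. World frame = base frame: x ahead of the robot, y to its left, z up, the work surface at z = 0. Lengths are in m, angles in degrees, forces in N, time in s.
With the tool pointing down it reaches from about 0.3 to 0.75 m from the base axis. Payload 8.5 kg.
Tool frame: the origin (TCP) lies at the very end of the fingers, on their centre line; the grasp point (between the pads) lies 19 mm behind it; z points along the fingers, y is the line along which they close (so a half turn about z gives the same grasp; the last joint's range is limited). The gripper opens to 88 mm and grips with 3 to 60 N. Pads are 18 mm wide; open, the fingers measure 123 mm over their backs; the gripper's body (75 mm by 187 mm) begins 45 mm behind the grasp point.
Start: joints at [60.716, 21.807, 74.336, -0, 83.858, -12.336], TCP at [0.16, 0.526, 0.239] pointing down, gripper open.
Joint ranges: [-178.18, 178.18], [-50.72, 133.34], [12.68, 142.11], [-81.47, 261.47], [9.98, 163.14], [-165.26, 165.26]. Speed limits (degrees/s): [136.94, 136.94, 180, 180, 180, 180].

### API

Orientations are given as [roll, pitch, yaw] about the fixed x, y, z axes, in that order (R = Rz(yaw) Ry(pitch) Rx(roll)).
In Python, from bench import * gives the robot as it stands.
- The arm moves only by the tool jog_arm, never from a script. Its argument "increments" is one flat list of numbers, 5 for each row, row after row: the finger opening in mm, from 0 to 88.1, then the shift along the world's x, y, z in units of 30 mm (1.0 is 30 mm), then the turn about the world's z in units of 6 degrees (1.0 is 6 degrees). In form: [claw, x, y, z, roll, claw, x, y, z, roll, ...]. A call has 1 to 5 rows; each row shifts and turns the commanded pose from where the row before left it; what a row does not reach is not made up. A row lasts 1/12 s, in which the tool goes at most 41.7 mm and 7.16 degrees, less where a joint would pass 70% of its speed; a pose out of reach is approached as far as the arm can. A call is refused whole if a number of a shift passes 1 or a number of a turn 1, either way. A call with a gripper value outside its range is refused whole. The fingers move at their own pace and stop on an object; "force" is the grip in N (left out, the last holds). Time passes only in rows, so rows that do not move let the fingers close. It gives the time, the measured TCP pose, the force, the opening and the grip force at its end, in the units of the state.
- state(): the state, without advancing time (a new reading comes with each control period).
- read_camera(name): name is "scene" or "top"; returns the picture (420x560x3 uint8, red, green, blue); there is no depth.
- camera_info(name): a dict with "fx", "fy", "cx", "cy" (pixels), "cam_to_world" (4x4, takes a point from camera to world coordinates). Camera axes: x right, y up, looking along -z (the intrinsics and any distortion apply to the point x, -y, -z); pixel columns grow to the right and rows downward; lengths in m; the calibration is good to about 2 mm. A picture is of the moment at which its call begins. camera_info takes no time and is no camera call.
- hand_in(): hands the job in; it is judged then, once.
Trained networks look in the newest picture that a camera, given by its name, has taken for a name from the list of things; names that differ only in an ending like _2 or _b are one class to them, and where a whole thing is asked for, a point or a joint stands for the part that bears it (a point fixed in the world has none). Each returns a list of dicts, best first, with "conf" (0 to 1); they miss things now and then, are a little off and sometimes report something else, mostly with a low value. They report only what shows in the picture. A call takes as long as a camera call.
- find_in(thing, camera): "extent" ([left, top, right, bottom] in pixels, round what is visible of it).
- mark_of(thing, camera): "at" ([column, row] in pixels: a listed point, or the origin of a listed thing).
The state is a dict: "clock": time; "joint_positions": joint angles; "qvel": joint speeds; "joint_efforts": joint torques, N m; "ee_pos": TCP position; "eef_rot": TCP orientation; "wrist_force": force on the tool from outside, world axes, zero at the start; "ft_torque": the same for the moment, N m; "finger_gap": finger opening in m; "grip_force": force on a finger pad.
Only numpy, scipy, OpenCV 4.12 (cv2) and the standard library are available. Lean on these libraries where they do the work, as an engineer would, in place of code of your own. Each camera call takes 0.05 s, during which the arm holds its last target. There are 200 camera calls.

### The job

The scraper has been left on the mat in front of the inspection camera: slide it blade first, fully home, into the slot of the wooden block and let go of it. Then pick up the blue shoe last by its stem and hold it up level above the cross of the mat, its middle over the cross and at the height of the lens, its toe pointing straight at the lens. Finish while still holding it there, steady, and leave the brown last, the yellow glue bottle and the white jar where they are.

Things in the scene. Friction and masses are not known exactly. Their poses are not given: they have to be found in the camera images.
- scraper: Flat scraper lying on the mat. Origin on its underside, at the shoulder between blade and handle, on the centre line; z up, x to the blade. Bare steel blade 90 long, 36 wide, 3 thick; red handle from x 0 to -85 mm, 26 wide, 26 high; blade and handle share one flat underside. 130 g, centre of mass about 7 mm ahead of the origin.
- block: Wooden holder block fixed on the table, 110 (x) x 96 (y) x 60 high; origin under its centre, z up. A black-floored slot 48 wide, 10 high, floor 38 above the table, runs through it along x, under two pale 12 thick lips with a 20 wide gap between them. Its mouth, framed in brass, is in the face at x = -55 mm, roughly towards the robot. Home: handle shoulder against that face, both x axes the same way.
- slot (a point): Middle of the slot's floor edge at the mouth of the slot (face x = -55 mm, 38 mm above the table); its x points into the slot.
- station: Inspection station, fixed: round black mat of radius 90, 3 thick, with a yellow cross at its centre, and a grey camera on a post facing it. Origin on the table under the cross, z up, x (level) from the cross towards the camera. Lens front at x = 170 mm, lens axis 200 mm above the table, camera head 76 wide, base plate from x 190 to 280 mm.
- view (a point): Point straight above the cross at lens height, 200 mm above the table: where the middle of the blue last belongs.
- lens (a point): Centre of the camera's lens front, 170 mm from view.
- blue_last: Child's shoe last (foot form), blue plastic, 164 long, 62 wide, 100 high, standing on its flat sole. Origin under the middle of the sole; x to the toe, z up. Toe 36 high. The stem (ankle part, to grip) is 30 wide (y, flat sides) from 60 to 100 above the sole, 56 long at its top, centred at x = -36 mm. About 280 g, give or take a quarter; centre of mass about 20 mm behind the origin.
- blue_mid (a point): Middle of the blue last: 40 mm above its origin.
- blue_toe (a point): Tip of its toe: x = 82, z = 18 mm.
- blue_stem (a point): In the stem, where to grip: x = -36, z = 82 mm.
- wood_last: Last of the same shape in dark brown wood, to be left alone. It stands beside the blue one, on either side. Origin under its middle, x to the toe.
- glue_bottle: Yellow bottle with red cap, 56 diameter, 150 high, beyond the lasts, to be left alone. Origin under its centre.
- rivet_jar: White jar with steel lid, 68 diameter, 80 high, beyond the lasts, to be left alone. Origin under its centre.

How it is judged:
By the outcome, as a careful person would: the job done as asked, in the order asked, and still so for the second after the job is handed in, while the arm keeps its last pose, push and grip.
It also fails if it takes over 64 s, if anything falls off the work surface, if the arm or the gripper's body presses on something with over 40 N, if the wrist force passes 120 N, or if a joint passes its speed limit or range.

## Working session

There is one attempt and no reset: what is moved stays moved. The work goes in short steps, Python scripts to look and compute and a tool call to move; the robot and the scene stay as the last step left them, time stands still between calls to the robot, and variables do not carry over. Pictures are saved under pics/ and viewed, at most 10 in all, crops included, and the job is handed in when it is done.

Besides the shell and the picture viewer there is one more tool, called after ">>>" by a JSON object that holds its "fn" and its "kwargs". jog_arm: Moves the arm, as the interface text tells. Its arguments: {"type":"object","properties":{"increments":{"type":"array","items":{"type":"number"}},"force":{"type":"number"}},"required":["increments"]}

```bash
mkdir -p pics; python3 - <<'E'
from bench import *
import cv2
for c in("scene","top"):
    im=read_camera(c); cv2.imwrite(f"pics/{c}0.png",im[:,:,::-1])
    k=camera_info(c); print(c,k)
    for t in("scraper","block","slot","station","view","lens","blue_last","blue_toe","blue_stem","wood_last","glue_bottle","rivet_jar"):
        r=mark_of(t,c); print(t,[( [round(v) for v in d["at"]],round(d["conf"],2)) for d in r[:2]])
print(state())
E
```

```text
scene {'fx': 421.21132107787497, 'fy': 421.21132107787497, 'cx': 276.08199603605215, 'cy': 206.20159303972096, 'cam_to_world': array([[ 5.55383530e-01, -6.05615986e-01,  5.69893334e-01,
         1.12452399e+00],
       [ 8.31593955e-01,  4.03810007e-01, -3.81299058e-01,
        -3.08705159e-01],
       [ 7.92174146e-04,  6.85687069e-01,  7.27896020e-01,
         8.32799343e-01],
       [ 0.00000000e+00,  0.00000000e+00,  0.00000000e+00,
         1.00000000e+00]])}
scraper [([340, 201], 0.55)]
block [([169, 338], 0.61)]
slot [([151, 311], 0.83), ([333, 193], 0.71)]
station [([331, 197], 0.7)]
view [([190, 238], 0.73), ([302, 276], 0.66)]
lens [([413, 142], 0.67), ([195, 251], 0.22)]
blue_last [([195, 250], 0.67)]
blue_toe [([211, 265], 0.73)]
blue_stem [([186, 218], 0.55)]
wood_last [([250, 235], 0.95), ([411, 142], 0.74)]
glue_bottle [([298, 275], 0.62), ([151, 313], 0.16)]
rivet_jar [([236, 309], 0.81)]
top {'fx': 419.9669641238928, 'fy': 419.9669641238928, 'cx': 279.66961015416894, 'cy': 214.73105877656263, 'cam_to_world': array([[-0.02241235,  0.99488053, -0.09854148,  0.45658618]
[... 525 characters left out ...]
1], 0.59)]
{'clock': 1.3, 'joint_positions': array([ 6.07168106e+01,  2.18069758e+01,  7.43340042e+01, -5.43433996e-04,
        8.38570477e+01, -1.23346603e+01]), 'qvel': array([-0.01926206,  0.07350237, -0.0554844 , -0.0032868 , -0.0107892 ,
        0.01580393]), 'joint_efforts': array([-3.36101739e-04, -4.37799597e+01, -2.24735552e+01,  7.13513978e-02,
        3.13594448e-02, -1.05401554e-05]), 'ee_pos': array([0.16032453, 0.52611076, 0.23875559]), 'eef_rot': array([1.79998189e+02, 9.49184964e-04, 1.63051529e+02]), 'wrist_force': array([ 0.11434933, -0.07919476,  0.27879111]), 'ft_torque': array([ 0.01929977, -0.01347852,  0.0159064 ]), 'grip_force': 0.0, 'finger_gap': 0.08850079272916658}
```

View pics/scene0.png

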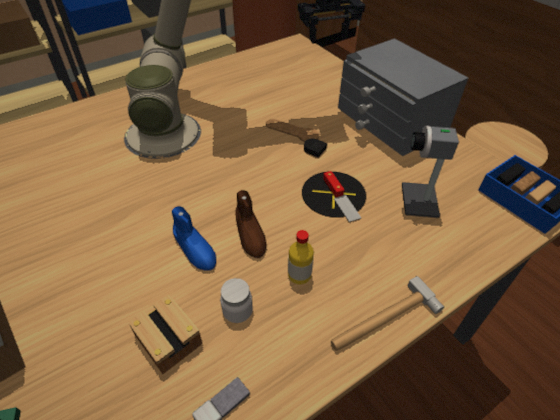

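View pics/top0.png

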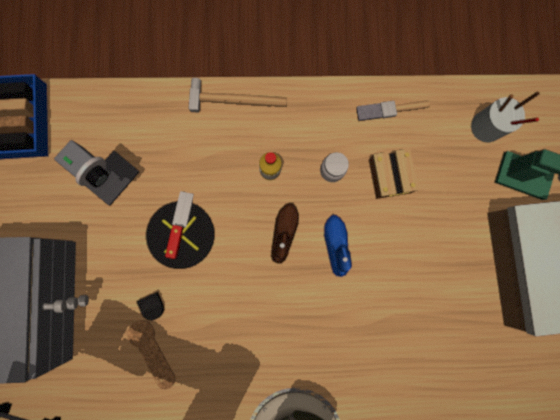

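The scene view shows the scraper on the mat (handle near 333,185; blade towards 352,213), the block at (165,333), the blue last left of the brown one. In the top view the scraper handle is at (174,242), the blade tip at (184,196), the block at (393,173), and the blue last at (338,245) with its toe up.

```bash
cat > h.py <<'E'
from bench import *
import numpy as np, cv2
def ray(p,c,z):
    k=camera_info(c);M=k["cam_to_world"]
    d=M[:3,:3]@np.array([(p[0]-k["cx"])/k["fx"],-(p[1]-k["cy"])/k["fy"],-1]);o=M[:3,3]
    return (o+d*(z-o[2])/d[2])[:2]
def pix(P,c):
    k=camera_info(c);M=k["cam_to_world"]
    q=M[:3,:3].T@(np.array(P)-M[:3,3]); return np.array([k["cx"]+k["fx"]*q[0]/-q[2],k["cy"]-k["fy"]*q[1]/-q[2]])
def tri(a,b):
    A=[];B=[]
    for p,c in((a,"scene"),(b,"top")):
        k=camera_info(c);M=k["cam_to_world"]
        d=M[:3,:3]@np.array([(p[0]-k["cx"])/k["fx"],-(p[1]-k["cy"])/k["fy"],-1]);d/=np.linalg.norm(d)
        P=np.eye(3)-np.outer(d,d);A.append(P);B.append(P@M[:3,3])
    return np.linalg.lstsq(np.vstack(A),np.hstack(B),rcond=None)[0]
def blob(mask,box):
    m=np.zeros_like(mask,np.uint8);l,t,r,b=box;m[t:b,l:r]=mask[t:b,l:r]
    n,L,s,_=cv2.connectedComponentsWithStats(m);i=1+np.argmax(s[1:,4]);return (L==i).astype(np.uint8)
E
python3 - <<'E'
from h import *
im=read_camera("top");hsv=cv2.cvtColor(im,cv2.COLOR_RGB2HSV);H,S,V=[hsv[:,:,i].astype(int) for i in range(3)]
def rect(m,z,n):
    c=max(cv2.findContours(m,0,1)[0],key=cv2.contourArea);r=cv2.minAreaRect(c);b=cv2.boxPoints(r)
    print(n,np.round(r[0],1),np.round(r[1],1),[np.round(ray(p,"top",z),4).tolist() for p in b], "c",np.round(ray(r[0],"top",z),4))
red=blob(((H<8)|(H>172))&(S>150)&(V>60),(140,190,220,270));rect(red,.022,"handle")
bl=blob((S<70)&(V>100),(160,180,200,232));rect(bl,.006,"blade")
blue=blob((H>95)&(H<130)&(S>120),(310,200,370,290));rect(blue,.02,"blue")
mat=blob(V<40,(140,195,220,275))|red|bl
c=max(cv2.findContours(mat,0,1)[0],key=cv2.contourArea);e=cv2.minEnclosingCircle(c);print("mat",e,ray(e[0],"top",.003))
print("lens",ray((101,180),"top",.2),tri((413,142),(101,180)))
for n,a,b in(("stem",(186,218),(343,259)),("toe",(211,265),(336,212)),("slot",(151,311),(397,197))):print(n,tri(a,b))
print("station",ray((180,234),"top",0),ray((161,233),"top",.2),ray((331,197),"scene",0))
A=cv2.resize(im[130:285,310:430],None,fx=3.8,fy=3.8,interpolation=2);B=cv2.resize(im[130:285,55:225],None,fx=3.8,fy=3.8,interpolation=2)
o=np.hstack([cv2.resize(A,(330,426)),cv2.resize(B,(467,426))]) ;cv2.imwrite("pics/crop.png",o[:,:,::-1]);print(o.shape)
E
```

```text
handle [173.3 241.7] [11.8 33.7] [[0.4621, 0.3246], [0.5457, 0.3056], [0.5383, 0.2763], [0.4547, 0.2955]] c [0.5    0.3005]
blade [182.5 208.9] [14.3 34.3] [[0.5472, 0.3082], [0.635, 0.2883], [0.6258, 0.2517], [0.538, 0.2719]] c [0.5863 0.2801]
blue [337.9 244.9] [60.5 21.1] [[0.5545, -0.0818], [0.5657, -0.1364], [0.4116, -0.1653], [0.401, -0.1114]] c [ 0.4827 -0.1238]
mat ((179.5, 229.5), 37.9803581237793) [0.53238407 0.28854322]
lens [0.62971992 0.41707975] [0.6313198  0.41990597 0.19510981]
stem [ 0.44866103 -0.1200424   0.08390848]
toe [ 0.56823964 -0.11882421  0.03157115]
slot [ 0.60420671 -0.27974205  0.033393  ]
station [0.52073547 0.28784281] [0.51215915 0.28760472] [0.52784554 0.27375807]
(426, 797, 3)
```

View pics/crop.png

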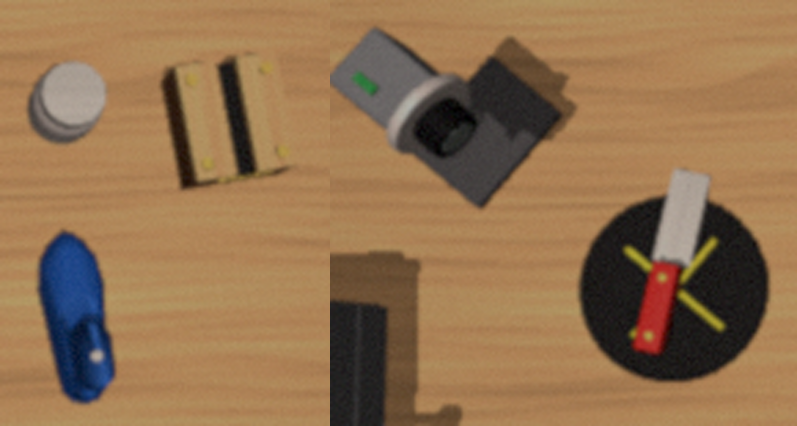

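```bash
cat >> h.py <<'E'
def T(p,pts):
    x,y,a=p;a=np.radians(a);c,s=np.cos(a),np.sin(a);pts=np.atleast_2d(pts)/1000.
    return np.c_[x+c*pts[:,0]-s*pts[:,1],y+s*pts[:,0]+c*pts[:,1],pts[:,2]]
E
cat > fit.py <<'E'
from h import *
from scipy.optimize import least_squares
ims={c:read_camera(c) for c in("scene","top")}
hsv={c:cv2.cvtColor(i,cv2.COLOR_RGB2HSV).astype(int) for c,i in ims.items()}
bx={"blue":{"top":(310,200,370,290),"scene":(160,190,230,280)},"red":{"top":(140,190,220,275),"scene":(310,165,350,205)},"gap":{"top":(375,145,412,205),"scene":(135,300,205,360)}}
def col(n,c):
    H,S,V=[hsv[c][:,:,i] for i in range(3)]
    m={"blue":(H>95)&(H<130)&(S>120),"red":((H<8)|(H>172))&(S>150)&(V>60),"gap":V<45}[n]
    return blob(m,bx[n][c])
# silhouettes: convex hull of model points vs mask hull, via moments
def box(x0,x1,y0,y1,z0,z1):return np.array([(x,y,z) for x in(x0,x1) for y in(y0,y1) for z in(z0,z1)],float)
def hullm(pts):
    h=cv2.convexHull(pts.astype(np.float32));M=cv2.moments(h);a=M["m00"]
    return np.array([M["m10"]/a,M["m01"]/a]),np.array([M["mu20"],M["mu11"],M["mu02"]])/a
def fit(n,pts,p0,cams=("top","scene")):
    tg={}
    for c in cams:
        ys,xs=np.nonzero(col(n,c));P=np.c_[xs,ys];q=np.vstack([P+d for d in((-.5,-.5),(.5,.5),(-.5,.5),(.5,-.5))]);tg[c]=hullm(q)
    def f(p):
        r=[]
        for c in cams:
            m=hullm(np.array([pix(P,c) for P in T((p[0],p[1],p[2]*100),pts)]));r+=list(m[0]-tg[c][0])+list((m[1]-tg[c][1])/10)
        return r
    s=least_squares(f,[p0[0],p0[1],p0[2]/100],diff_step=1e-5);print(n,np.round(s.x*[1,1,100],4),np.round(s.fun,1));return s.x*[1,1,100]
sc=fit("red",box(-85,0,-13,13,3,29),(.545,.29,-13))
gap=np.array([(-55,10,60),(55,10,60),(-55,-10,48),(55,-10,48)],float)
bk=fit("gap",gap,(.656,-.29,10),("top",))
th=np.linspace(0,6.28,24);
last=np.vstack([np.c_[np.clip(82*np.cos(th),-82,82),(np.where(np.cos(th)>0,31,22))*np.sin(th),0*th+15],box(-64,-8,-15,15,100,100.1)])
bl=fit("blue",last,(.483,-.124,10))
st=np.r_[ray((181.1,234.8),"top",.003),0]; L=.5*(ray((101,180),"top",.2)+tri((413,142),(101,180))[:2]);d=L-st[:2];st[2]=np.degrees(np.arctan2(d[1],d[0]));print("st",st,np.linalg.norm(d))
e=[ray((55+(u-330)/2.747,130+v/2.748),"top",.003) for u,v in((628,248),(725,328),(717,240),(632,335))];
print("cross arm",np.degrees(np.arctan2(*(e[0]-e[1])[::-1])),np.degrees(np.arctan2(*(e[2]-e[3])[::-1]))+90,(e[0]+e[1])/2)
out=[]
for c,rois in(("top",((370,135,430,210),(300,190,380,290),(80,150,220,275))),("scene",((120,285,215,375),(155,195,235,280),(295,110,460,230)))):
    im=cv2.resize(ims[c],None,fx=6,fy=6,interpolation=2)
    def dr(P,cl=(0,255,0),z=True):cv2.polylines(im,[((np.array([pix(p,c) for p in P])+.5)*6).astype(np.int32)],z,cl,1)
    b=box(-55,55,-48,48,0,60)
    for i in([0,2,6,4],[1,3,7,5]):dr(T(bk,b[i]))
    dr(T(bk,[(-55,10,60),(55,10,60),(55,-10,60),(-55,-10,60)]),(255,0,0));dr(T(bk,[(-55,24,38),(-55,-24,38),(-55,-24,48),(-55,24,48)]),(0,255,255))
    dr(T(sc,[(0,18,6),(90,18,6),(90,-18,6),(0,-18,6)]));dr(T(sc,[(-85,13,29),(0,13,29),(0,-13,29),(-85,-13,29)]))
    dr(T(bl,last[:24]),(255,255,0));dr(T(bl,[(-64,15,100),(-8,15,100),(-8,-15,100),(-64,-15,100)]),(255,255,0))
    dr(T(st,np.c_[90*np.cos(th),90*np.sin(th),0*th+3]));dr(T(st,[(0,0,3),(170,0,3)]));dr(T(st,[(0,0,200),(170,0,200)]),(255,0,255))
    out.append(np.hstack([cv2.resize(im[y0*6:y1*6,x0*6:x1*6],(266,298)) for x0,y0,x1,y1 in rois]))
cv2.imwrite("pics/fit.png",np.vstack(out)[:,:,::-1])
E
python3 fit.py
```

```text
red [  0.5414   0.2918 -13.5985] [-0.1 -0.   0.  -0.1  0.4 -0.1  0.1  0.1  0.2  0.5]
gap [ 0.6628 -0.2747  8.8893] [ 0.  -0.   0.3  0.8  2.6]Traceback (most recent call last):
  File "fit.py", line 30, in <module>
    bl=fit("blue",last,(.483,-.124,10))
  File "fit.py", line 24, in fit
    s=least_squares(f,[p0[0],p0[1],p0[2]/100],diff_step=1e-5);print(n,np.round(s.x*[1,1,100],4),np.round(s.fun,1));return s.x*[1,1,100]
    return func(*args, **kwargs)
    result = trf(vector_fun.fun, vector_fun.jac, x0, f0, J0, lb, ub, ftol, xtol,
                 gtol, max_nfev, x_scale, loss_function, tr_solver,
                 tr_options.copy(), verbose, callback=callback_wrapped)
    return trf_no_bounds(
        fun, jac, x0, f0, J0, ftol, xtol, gtol, max_nfev, x_scale,
        loss_function, tr_solver, tr_options, verbose, callback=callback)
    f_new = fun(x_new)
    self._update_fun()
    ~~~~~~~~~~~~~~~~^^
    self.f = self.fun_wrapped(xp_copy(self.x))
             ~~~~~~~~~~~~~~~~^^^^^^^^^^^^^^^^^
    return np.atleast_1d(self.fun(x))
                         ~~~~~~~~^^^
    return self.f(x, *self.args, **self.kwargs)
           ~~~~~~^^^^^^^^^^^^^^^^^^^^^^^^^^^^^^
  File "fit.py", line 22, in f
    m=hullm(np.array([pix(P,c) for P in T((p[0],p[1],p[2]*100),pts)]));r+=list(m[0]-tg[c][0])+list((m[1]-tg[c][1])/10)
                      ~~~^^^^^
  File "h.py", line 8, in pix
    k=camera_info(c);M=k["cam_to_world"]
ValueError: time passes only in moves, steps and waits
```

```bash
sed -i 's/^import numpy as np, cv2/import numpy as np, cv2, functools\ncamera_info=functools.cache(camera_info)/' h.py
python3 fit.py
```

```text
red [  0.5418   0.2921 -13.0698] [-0.1  0.1 -0.  -0.1  0.2 -0.1  0.2  0.2  0.3  0.5]
gap [ 0.664  -0.2742  8.6993] [-0.  -0.   0.2  0.6  2.3]
blue [ 0.4851 -0.1222  4.996 ] [ 0.6 -0.8  0.2  0.9 -0.2  0.1 -1.1 -0.9  0.3  0.5]
st [ 0.51840802  0.28437115 50.10787645] 0.17480760173574206
cross arm 49.60620188537386 47.87831509334116 [0.51848003 0.28437119]
```

View pics/fit.png

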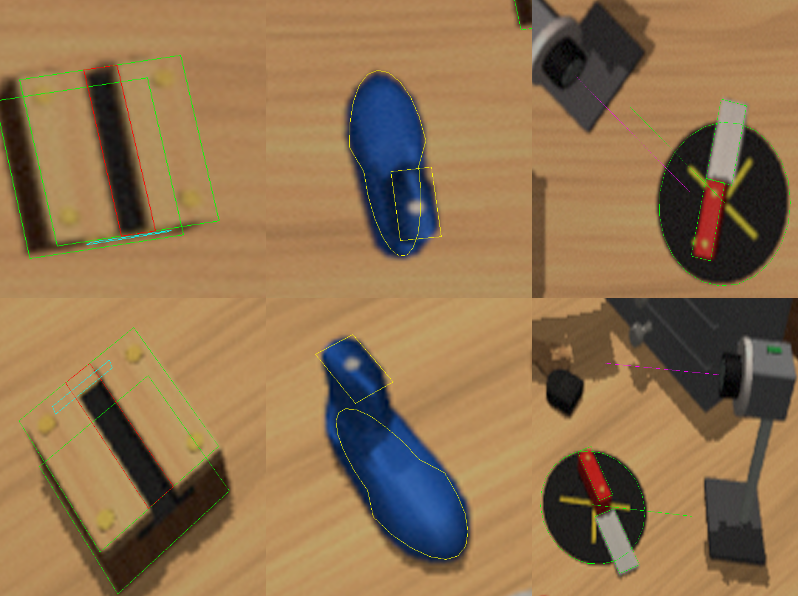

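The overlays fit: scraper at (0.542, 0.292) yaw -13°, block at (0.664, -0.274) yaw 8.7°, station at (0.518, 0.284) yaw about 50°. The blue last's yaw still needs refining. Setting out for the scraper.

>>> {"fn": "jog_arm", "kwargs": {"increments": [88,0.98,-0.63,0,0.32,88,0.98,-0.63,0,0.32,88,0.98,-0.63,0,0,88,0.98,-0.63,0,0,88,0.98,-0.63,0,0]}}

```text
clock: 1.97
ee_pos: [0.3085, 0.4306, 0.2389]
eef_rot: [180.0, 0.0, 166.9]
wrist_force: [0.6, 1.4, -0.1]
finger_gap: 0.0879
grip_force: 0.0
```

>>> {"fn": "jog_arm", "kwargs": {"increments": [88,0.98,-0.63,0,0,88,0.98,-0.63,0,0,88,0.98,-0.63,0,0,88,0.98,-0.63,-0.5,0,88,0.98,-0.63,-0.5,0]}}

```text
clock: 2.38
ee_pos: [0.456, 0.336, 0.2091]
eef_rot: [179.9, 0.1, 166.9]
wrist_force: [-0.1, 0.4, 0.1]
finger_gap: 0.0877
grip_force: 0.0
```

>>> {"fn": "jog_arm", "kwargs": {"increments": [88,0.98,-0.63,-0.6,0,88,0.98,-0.63,-0.6,0,88,0,0,-1,0,88,0,0,-0.8,0,88,0,0,0,0]}}

```text
clock: 2.8
ee_pos: [0.5116, 0.298, 0.1141]
eef_rot: [-179.7, -0.4, 166.8]
wrist_force: [-0.1, 0.0, -0.3]
finger_gap: 0.0883
grip_force: 0.0
```

>>> {"fn": "jog_arm", "kwargs": {"increments": [88,0,0,-1,0,88,0,0,-1,0,88,0,0,-0.8,0,88,0,0,-0.5,0,88,0,0,0,0]}}

```text
clock: 3.22
ee_pos: [0.5121, 0.2993, 0.0182]
eef_rot: [-179.9, -0.2, 166.9]
wrist_force: [-0.7, -1.4, 0.3]
finger_gap: 0.0879
grip_force: 0.0
```

>>> {"fn": "jog_arm", "kwargs": {"increments": [88,0,0,0,0,88,0,0,0,0]}}

```text
clock: 3.38
ee_pos: [0.514, 0.2998, 0.0217]
eef_rot: [179.9, 0.1, 166.9]
wrist_force: [-0.1, 1.3, 0.7]
finger_gap: 0.0881
grip_force: 0.0
```

>>> {"fn": "jog_arm", "kwargs": {"increments": [88,0,0,-0.5,0,88,0,0,0,0,20,0,0,0,0,20,0,0,0,0,20,0,0,0,0], "force": 45}}

```text
clock: 3.8
ee_pos: [0.5136, 0.2995, 0.0059]
eef_rot: [180.0, 0.1, 166.9]
wrist_force: [0.2, 0.6, 0.4]
finger_gap: 0.0701
grip_force: 0.0
```

>>> {"fn": "jog_arm", "kwargs": {"increments": [20,0,0,0,0,20,0,0,0,0,20,0,0,0,0,20,0,0,0,0,20,0,0,0,0]}}

```text
clock: 4.22
ee_pos: [0.5131, 0.2993, 0.0048]
eef_rot: [-180.0, 0.0, 166.9]
wrist_force: [0.1, -0.1, -0.1]
finger_gap: 0.0369
grip_force: 0.0
```

>>> {"fn": "jog_arm", "kwargs": {"increments": [20,0,0,0,0,20,0,0,0,0,20,0,0,0,0]}}

```text
clock: 4.47
ee_pos: [0.5131, 0.2992, 0.0047]
eef_rot: [-180.0, -0.0, 166.9]
wrist_force: [-0.2, -0.4, 0.6]
finger_gap: 0.0259
grip_force: 44.9
```

>>> {"fn": "jog_arm", "kwargs": {"increments": [20,0,0,0.5,0,20,0,0,1,0,20,0,0,1,0,20,0,0,1,0,20,0,0,1,0]}}

```text
clock: 4.88
ee_pos: [0.5127, 0.2992, 0.1409]
eef_rot: [-180.0, -0.0, 166.9]
wrist_force: [0.3, 0.6, -1.8]
finger_gap: 0.026
grip_force: 44.9
```

>>> {"fn": "jog_arm", "kwargs": {"increments": [20,0,-0.5,1,0,20,-0.08,-0.9,0.5,0,20,-0.08,-1,0.3,0.2,20,-0.08,-1,0.2,0.2,20,-0.08,-1,0,0.2]}}

```text
clock: 5.3
ee_pos: [0.5034, 0.1662, 0.201]
eef_rot: [180.0, 0.1, 170.6]
wrist_force: [0.8, -0.1, -1.5]
finger_gap: 0.0258
grip_force: 44.9
```

>>> {"fn": "jog_arm", "kwargs": {"increments": [20,-0.08,-1,0,0.23,20,-0.08,-1,0,0.2,20,-0.08,-1,0,0.2,20,-0.08,-1,0,0.2,20,-0.08,-1,0,0.2]}}

```text
clock: 5.72
ee_pos: [0.491, 0.016, 0.1996]
eef_rot: [180.0, -0.0, 176.7]
wrist_force: [0.9, -0.2, -1.6]
finger_gap: 0.0256
grip_force: 44.9
```

>>> {"fn": "jog_arm", "kwargs": {"increments": [20,-0.08,-1,0,0.2,20,-0.08,-1,0,0.2,20,-0.08,-1,0,0.2,20,-0.08,-1,0,0.2,20,-0.08,-1,0,0.2]}}

```text
clock: 6.13
ee_pos: [0.479, -0.134, 0.1997]
eef_rot: [180.0, -0.0, -177.3]
wrist_force: [-0.1, -0.4, -1.3]
finger_gap: 0.0258
grip_force: 44.9
```

>>> {"fn": "jog_arm", "kwargs": {"increments": [20,-0.08,-1,0,0.2,20,-0.08,-1,0,0.2,20,-0.08,-1,0,0.2,20,-0.08,-0.7,0,0.4,20,0,0,0,0.2]}}

```text
clock: 6.55
ee_pos: [0.4694, -0.2472, 0.1993]
eef_rot: [-180.0, -0.0, -170.2]
wrist_force: [0.2, 0.3, -2.2]
finger_gap: 0.0256
grip_force: 44.9
```

>>> {"fn": "jog_arm", "kwargs": {"increments": [20,0,0,0,0,20,0,0,0,0,20,0,0,0,0]}}

```text
clock: 6.8
ee_pos: [0.47, -0.2427, 0.1997]
eef_rot: [180.0, -0.0, -170.1]
wrist_force: [-0.8, 0.4, -1.7]
finger_gap: 0.0259
grip_force: 44.9
```

>>> {"fn": "jog_arm", "kwargs": {"increments": [20,-0.12,-1,0,-0.2,20,0,-1,0,0,20,0,-0.05,-1,0,20,0,0,-1,0,20,0,0,-1,0]}}

```text
clock: 7.22
ee_pos: [0.4665, -0.3047, 0.109]
eef_rot: [-180.0, 0.0, -171.3]
wrist_force: [0.2, 0.4, -2.3]
finger_gap: 0.0255
grip_force: 44.9
```

>>> {"fn": "jog_arm", "kwargs": {"increments": [20,0,0,-1,0,20,0,0,-1,0,20,0,0,-0.2,0,20,0,0,0,0,20,0,0,0,0]}}

```text
clock: 7.63
ee_pos: [0.467, -0.3052, 0.045]
eef_rot: [-179.9, 0.1, -171.3]
wrist_force: [0.2, 0.0, -0.4]
finger_gap: 0.0258
grip_force: 44.9
```

```bash
cat > ins.py <<'E'
from h import *
import sys
s=state();print(s["ee_pos"],s["eef_rot"],s["wrist_force"])
bk=(.664,-.2742,8.7)
c_,s_=np.cos(np.radians(8.7)),np.sin(np.radians(8.7))
d=s["ee_pos"][:2]-np.array(bk[:2]);print("TCP in block frame",c_*d[0]+s_*d[1],-s_*d[0]+c_*d[1])
y=s["eef_rot"][2]-180; a=np.radians(y)
sc=(s["ee_pos"][0]+.0298*np.cos(a),s["ee_pos"][1]+.0298*np.sin(a),y);z=(s["ee_pos"][2]-.0017)*1000
out=[]
for c,(x0,y0,x1,y1) in(("top",(360,130,440,240)),("scene",(90,260,215,375))):
    im=cv2.resize(read_camera(c),None,fx=6,fy=6,interpolation=2);raw=im.copy()
    def dr(P,cl=(0,255,0)):cv2.polylines(im,[((np.array([pix(p,c) for p in P])+.5)*6).astype(np.int32)],True,cl,1)
    dr(T(sc,[(0,18,z+3),(90,18,z+3),(90,-18,z+3),(0,-18,z+3)]));dr(T(bk,[(-55,10,60),(55,10,60),(55,-10,60),(-55,-10,60)]),(255,0,0))
    dr(T(bk,[(-55,24,38),(-55,-24,38),(-55,-24,48),(-55,24,48)]),(0,255,255))
    dr(T(bk,[(-55,48,60),(-55,-48,60),(55,-48,60),(55,48,60)]),(255,0,255))
    out+= [cv2.resize(im[y0*6:y1*6,x0*6:x1*6],(400,540))]
cv2.imwrite(sys.argv[1],np.hstack(out)[:,:,::-1])
E
python3 ins.py pics/ins1.png
```

```text
[ 0.46703524 -0.30517429  0.0449936 ] [-1.79934052e+02  5.24993615e-02 -1.71296599e+02] [ 0.19389704  0.02043244 -0.42532543]
TCP in block frame -0.19938365440094863 -0.0008248415249726346
```

View pics/ins1.png

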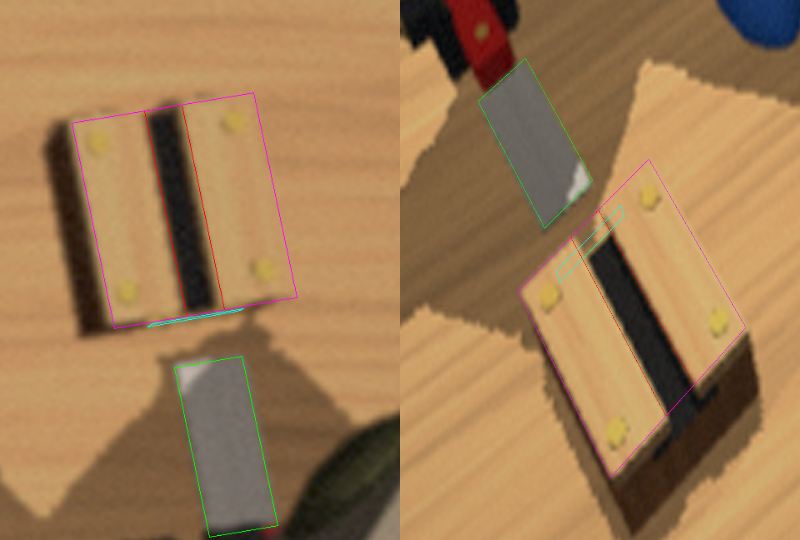

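>>> {"fn": "jog_arm", "kwargs": {"increments": [20,0.5,0.1,-0.06,0,20,0.5,0.077,0,0,20,0.4,0.06,0,0,20,0.4,0.06,0,0,20,0.3,0.046,0,0]}}

```text
clock: 8.15
ee_pos: [0.5308, -0.2951, 0.0437]
eef_rot: [-179.9, 0.1, -171.3]
wrist_force: [-0.3, -0.1, -1.0]
finger_gap: 0.0258
grip_force: 44.9
```

>>> {"fn": "jog_arm", "kwargs": {"increments": [20,0.3,0.046,0,0,20,0.3,0.046,0,0,20,0.3,0.046,0,0,20,0.3,0.046,0,0,20,0,0,0,0]}}

```text
clock: 8.57
ee_pos: [0.5668, -0.2891, 0.042]
eef_rot: [-180.0, 0.1, -171.3]
wrist_force: [0.7, 0.5, -1.0]
finger_gap: 0.0256
grip_force: 44.9
```

>>> {"fn": "jog_arm", "kwargs": {"increments": [20,0.2,0.03,-0.03,0,20,0.1,0.015,0,0,20,0.06,0.01,0,0,20,0,0,0,0]}}

```text
clock: 8.9
ee_pos: [0.5763, -0.2877, 0.041]
eef_rot: [180.0, -0.0, -171.3]
wrist_force: [1.0, -0.1, -0.3]
finger_gap: 0.0255
grip_force: 44.9
```

>>> {"fn": "jog_arm", "kwargs": {"increments": [20,0.05,0.008,0,0,20,0,0,0,0]}}

```text
clock: 9.07
ee_pos: [0.5776, -0.2875, 0.0411]
eef_rot: [-180.0, 0.0, -171.3]
wrist_force: [0.1, -0.1, -2.1]
finger_gap: 0.0258
grip_force: 44.9
```

>>> {"fn": "jog_arm", "kwargs": {"increments": [20,0.04,0.006,0,0,20,0,0,0,0]}}

```text
clock: 9.23
ee_pos: [0.5789, -0.2874, 0.0411]
eef_rot: [-180.0, 0.0, -171.3]
wrist_force: [-0.3, 0.8, -2.4]
finger_gap: 0.0257
grip_force: 44.9
```

Still no contact; creep on.

>>> {"fn": "jog_arm", "kwargs": {"increments": [20,0.04,0.006,0,0,20,0,0,0,0]}}

```text
clock: 9.4
ee_pos: [0.5801, -0.2872, 0.0411]
eef_rot: [-180.0, 0.0, -171.3]
wrist_force: [0.0, 0.0, -0.6]
finger_gap: 0.0257
grip_force: 44.9
```

>>> {"fn": "jog_arm", "kwargs": {"increments": [20,0.04,0.006,0,0,20,0,0,0,0]}}

```text
clock: 9.57
ee_pos: [0.5809, -0.287, 0.041]
eef_rot: [180.0, -0.1, -171.3]
wrist_force: [-2.6, -0.7, -0.8]
finger_gap: 0.0257
grip_force: 44.9
```

>>> {"fn": "jog_arm", "kwargs": {"increments": [20,0.04,0.006,0,0,20,0,0,0,0]}}

```text
clock: 9.73
ee_pos: [0.581, -0.2869, 0.0409]
eef_rot: [179.9, -0.2, -171.3]
wrist_force: [-9.7, -2.1, 2.6]
finger_gap: 0.0257
grip_force: 44.9
```

>>> {"fn": "jog_arm", "kwargs": {"increments": [20,0.04,0.006,0,0,20,0,0,0,0]}}

```text
clock: 9.9
ee_pos: [0.5811, -0.2869, 0.0409]
eef_rot: [179.9, -0.4, -171.3]
wrist_force: [-14.2, -1.7, 5.2]
finger_gap: 0.0257
grip_force: 44.9
```

>>> {"fn": "jog_arm", "kwargs": {"increments": [20,0,0,-0.04,0,20,-0.05,-0.008,0,0,20,0,0,0,0]}}

```text
clock: 10.15
ee_pos: [0.581, -0.2871, 0.0399]
eef_rot: [180.0, -0.1, -171.3]
wrist_force: [-7.4, -1.7, 2.2]
finger_gap: 0.0257
grip_force: 44.9
```

>>> {"fn": "jog_arm", "kwargs": {"increments": [88,0,0,0,0,88,0,0,0,0,88,0,0,0,0,88,0,0,0,0,88,0,0,0,0]}}

```text
clock: 10.57
ee_pos: [0.5824, -0.2868, 0.0399]
eef_rot: [-180.0, 0.0, -171.3]
wrist_force: [0.5, 0.7, -0.2]
finger_gap: 0.0568
grip_force: 0.0
```

>>> {"fn": "jog_arm", "kwargs": {"increments": [88,0,0,0,0,88,0,0,0,0,88,0,0,0,0,88,0,0,0,0,88,0,0,0,0]}}

```text
clock: 10.98
ee_pos: [0.5821, -0.2868, 0.0399]
eef_rot: [-180.0, 0.0, -171.3]
wrist_force: [-0.6, -0.3, -0.4]
finger_gap: 0.0875
grip_force: 0.0
```

>>> {"fn": "jog_arm", "kwargs": {"increments": [88,0,0,0.5,0,88,0,0,1,0,88,0,0,1,0,88,0,0,1,0,88,0,0,1,0]}}

```text
clock: 11.4
ee_pos: [0.5819, -0.2867, 0.1763]
eef_rot: [180.0, -0.0, -171.3]
wrist_force: [0.0, -0.5, 0.6]
finger_gap: 0.0883
grip_force: 0.0
```

>>> {"fn": "jog_arm", "kwargs": {"increments": [88,0,0,1,0,88,-0.5,0,0.5,0,88,-1,0,0,0,88,-1,0,0,0,88,-1,0,0,0]}}

```text
clock: 11.82
ee_pos: [0.4759, -0.2865, 0.2199]
eef_rot: [-180.0, 0.0, -171.3]
wrist_force: [0.5, -0.6, 0.6]
finger_gap: 0.0879
grip_force: 0.0
```

>>> {"fn": "jog_arm", "kwargs": {"increments": [88,-1,0,0,0,88,-1,0,0,0,88,-1,0,0,0,88,0,0,0,0]}}

```text
clock: 12.15
ee_pos: [0.3836, -0.2863, 0.2201]
eef_rot: [180.0, -0.1, -171.4]
wrist_force: [0.3, -0.6, 0.1]
finger_gap: 0.0878
grip_force: 0.0
```

```bash
cat > look2.py <<'E'
from h import *
print(state()["ee_pos"],state()["eef_rot"])
bk=(.664,-.2742,8.7);out=[]
for c,rois in(("top",((360,130,430,240),(300,190,380,290))),("scene",((90,260,215,375),(155,195,235,280)))):
    i0=read_camera(c)
    for t in("blue_toe","blue_stem","blue_mid","blue_last","wood_last"):print(c,t,[(np.round(d["at"],1).tolist(),round(d["conf"],2)) for d in mark_of(t,c)[:1]])
    im=cv2.resize(i0,None,fx=6,fy=6,interpolation=2)
    def dr(P,cl=(0,255,0)):cv2.polylines(im,[((np.array([pix(p,c) for p in P])+.5)*6).astype(np.int32)],True,cl,1)
    dr(T(bk,[(-140,13,64),(-55,13,64),(-55,-13,64),(-140,-13,64)]))
    out.append(np.hstack([cv2.resize(im[y0*6:y1*6,x0*6:x1*6],(400,300)) for x0,y0,x1,y1 in rois]))
cv2.imwrite("pics/look2.png",np.vstack(out)[:,:,::-1])
E
python3 look2.py
```

```text
[ 0.38359981 -0.28628196  0.22014866] [ 1.79968232e+02 -7.39509538e-02 -1.71449373e+02]
top blue_toe [([335.1, 211.3], 0.71)]
top blue_stem [([340.4, 260.6], 0.79)]
top blue_mid [([336.9, 245.0], 0.78)]
top blue_last [([335.4, 244.3], 0.8)]
top wood_last [([280.6, 237.1], 0.81)]
scene blue_toe [([212.2, 269.5], 0.89)]
scene blue_stem [([236.6, 309.6], 0.68)]
scene blue_mid [([190.0, 239.7], 0.63)]
scene blue_last [([193.9, 251.4], 0.66)]
scene wood_last [([254.2, 235.2], 0.78)]
```

View pics/look2.png

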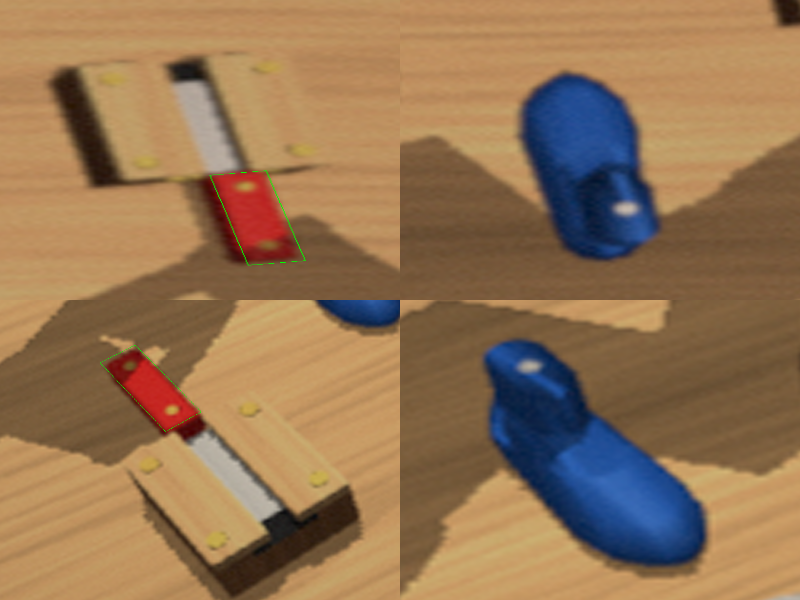

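The scraper is home: its handle shoulder is against the block face and the blade shows in the gap. The blue last's stem dot is at top (345,259), scene (181,214).

```bash
cat > bl.py <<'E'
from h import *
D=tri((181,214),(345,259.3));print("dot",D,ray((345,259.3),"top",.1),ray((181,214),"scene",.1))
d=(ray((345,259.3),"top",.1)+ray((181,214),"scene",.1))/2
im=read_camera("top");h=cv2.cvtColor(im,cv2.COLOR_RGB2HSV).astype(int)
m=blob((h[...,0]>95)&(h[...,0]<130)&(h[...,1]>110),(310,200,370,290))
F=[]
for r in range(214,250,2):
    xs=np.nonzero(m[r])[0]; p=ray((xs.mean(),r),"top",.02);F.append(p)
F=np.array(F);q=np.polyfit(F[2:,0],F[2:,1],1);print("forefoot axis yaw",np.degrees(np.arctan(q[0])),F[:, :].round(4).tolist())
ys,xs=np.nonzero(m);t=ray((xs[ys==ys.min()].mean(),ys.min()-.5),"top",.018);b=ray((xs[ys==ys.max()].mean(),ys.max()+.5),"top",.03)
print("toe",t,"heel",b)
for n,p in(("toe",t),("toe_net",tri((212.2,269.5),(335.1,211.3))[:2]),("fore",F[5])):
    v=p-d;print(n,"yaw",np.degrees(np.arctan2(v[1],v[0])),np.linalg.norm(v))
E
python3 bl.py
```

```text
dot [ 0.44642238 -0.12530964  0.09915568] [ 0.44596754 -0.12615048] [ 0.44783404 -0.12460434]
forefoot axis yaw 4.010903556012915 [[nan, nan], [0.5584, -0.1151], [0.5531, -0.1162], [0.5479, -0.116], [0.5426, -0.1171], [0.5374, -0.117], [0.5322, -0.1168], [0.5269, -0.1166], [0.5217, -0.1177], [0.5164, -0.1188], [0.5112, -0.1187], [0.506, -0.1185], [0.5008, -0.1196], [0.4956, -0.1194], [0.4904, -0.1205], [0.4852, -0.1203], [0.48, -0.1215], [0.4748, -0.1213]]
toe [ 0.56258825 -0.1142236 ] heel [ 0.40433962 -0.12476819]
toe yaw 5.507051963361234 0.11622390570000571
toe_net yaw 2.930731036675993 0.12477435575415077
fore yaw 5.313790881938309 0.09087997237600612bl.py:8: RuntimeWarning: Mean of empty slice.
  xs=np.nonzero(m[r])[0]; p=ray((xs.mean(),r),"top",.02);F.append(p)
  ret = ret.dtype.type(ret / rcount)
```

>>> {"fn": "jog_arm", "kwargs": {"increments": [88,0.4,0.9,0,-0.2,88,0.4,0.9,0,-0.2,88,0.4,0.9,0,-0.2,88,0.4,0.9,0,0,88,0.4,0.9,0,0]}}

```text
clock: 13.22
ee_pos: [0.4475, -0.1505, 0.2199]
eef_rot: [-180.0, 0.0, -175.0]
wrist_force: [0.7, -0.1, -0.3]
finger_gap: 0.0881
grip_force: 0.0
```

>>> {"fn": "jog_arm", "kwargs": {"increments": [88,0.15,0.87,0,0,88,0,0,-1,0,88,0,0,-1,0,88,0,0,-0.5,0,88,0,0,0,0]}}

```text
clock: 13.63
ee_pos: [0.4504, -0.1249, 0.1422]
eef_rot: [179.8, -0.3, -174.9]
wrist_force: [0.5, -0.5, -0.4]
finger_gap: 0.0879
grip_force: 0.0
```

>>> {"fn": "jog_arm", "kwargs": {"increments": [88,0,0,0,0,88,0,0,0,0]}}

```text
clock: 13.8
ee_pos: [0.4522, -0.1262, 0.146]
eef_rot: [-179.9, 0.1, -174.9]
wrist_force: [0.4, 0.3, 0.8]
finger_gap: 0.088
grip_force: 0.0
```

>>> {"fn": "jog_arm", "kwargs": {"increments": [88,-0.1,0,-0.8,0,88,0,0,-0.8,0,88,0,0,-0.6,0,88,0,0,-0.4,0,88,0,0,-0.17,0]}}

```text
clock: 14.22
ee_pos: [0.4488, -0.126, 0.0615]
eef_rot: [-180.0, 0.0, -174.9]
wrist_force: [0.2, -0.3, 0.2]
finger_gap: 0.0882
grip_force: 0.0
```

>>> {"fn": "jog_arm", "kwargs": {"increments": [88,0,0,0,0,88,0,0,0,0,88,0,0,0,0]}}

```text
clock: 14.47
ee_pos: [0.4492, -0.1261, 0.0629]
eef_rot: [-179.9, 0.1, -174.9]
wrist_force: [0.2, 0.3, 0.4]
finger_gap: 0.0879
grip_force: 0.0
```

>>> {"fn": "jog_arm", "kwargs": {"increments": [20,0,0,0,0,20,0,0,0,0,20,0,0,0,0,20,0,0,0,0,20,0,0,0,0]}}

```text
clock: 14.88
ee_pos: [0.4486, -0.1258, 0.0619]
eef_rot: [-180.0, 0.0, -174.9]
wrist_force: [-0.7, 0.7, 0.9]
finger_gap: 0.057
grip_force: 0.0
```

>>> {"fn": "jog_arm", "kwargs": {"increments": [20,0,0,0,0,20,0,0,0,0,20,0,0,0,0,20,0,0,0,0,20,0,0,0,0]}}

```text
clock: 15.3
ee_pos: [0.4486, -0.1257, 0.0617]
eef_rot: [180.0, -0.0, -174.9]
wrist_force: [0.5, 0.5, -0.7]
finger_gap: 0.0299
grip_force: 45.0
```

>>> {"fn": "jog_arm", "kwargs": {"increments": [20,0,0,0,0,20,0,0,0,0,20,0,0,0,0]}}

```text
clock: 15.55
ee_pos: [0.4486, -0.1257, 0.0617]
eef_rot: [180.0, -0.0, -174.9]
wrist_force: [0.5, -0.4, -0.9]
finger_gap: 0.0294
grip_force: 45.0
```

>>> {"fn": "jog_arm", "kwargs": {"increments": [20,0,0,0.4,0,20,0,0,1,0,20,0,0,1,0,20,0,0,1,0,20,0,0,1,0]}}

```text
clock: 15.97
ee_pos: [0.4481, -0.1255, 0.1949]
eef_rot: [180.0, -0.1, -174.9]
wrist_force: [0.4, -0.7, -2.8]
finger_gap: 0.0294
grip_force: 45.0
```

>>> {"fn": "jog_arm", "kwargs": {"increments": [20,0,0,1,0,20,0,0,1,0,20,0,0,0.3,0,20,0,0,0,0,20,0,0,0,0]}}

```text
clock: 16.38
ee_pos: [0.4482, -0.1255, 0.2613]
eef_rot: [179.9, -0.1, -174.9]
wrist_force: [0.0, 0.7, -2.8]
finger_gap: 0.0295
grip_force: 45.0
```

```bash
cat > st.py <<'E'
from h import *
print(state()["ee_pos"],state()["eef_rot"],state()["wrist_force"])
C=[]
for c,bx in(("top",(140,195,222,275)),("scene",(298,170,370,218))):
    im=read_camera(c);h=cv2.cvtColor(im,cv2.COLOR_RGB2HSV).astype(int);l,t,r,b=bx
    ys,xs=np.nonzero((h[t:b,l:r,0]>20)&(h[t:b,l:r,0]<36)&(h[t:b,l:r,1]>130)&(h[t:b,l:r,2]>90))
    P=np.array([ray((x+l,y+t),c,.003) for x,y in zip(xs,ys)])
    ce=np.median(P,0);P=P[np.linalg.norm(P-ce,axis=1)<.07]
    dk=blob((h[...,2]<45),bx);cc=max(cv2.findContours(dk,0,1)[0],key=cv2.contourArea);W=np.array([ray(p[0],c,.003) for p in cv2.convexHull(cc)],np.float32)
    ci=cv2.minEnclosingCircle(W)
    def cost(p):
        q=P-p[:2];a=np.radians(p[2]);u=q@[np.cos(a),np.sin(a)];v=q@[-np.sin(a),np.cos(a)];return np.minimum(abs(u),abs(v))*1e3
    from scipy.optimize import least_squares
    s=least_squares(cost,[*P.mean(0),50],x_scale=[.01,.01,5]);print(c,len(P),"mean",P.mean(0),"fit",s.x,s.cost,"circle",ci)
    C.append(s.x); print(c,"lens",[np.round(d["at"],1) for d in mark_of("lens",c)[:1]])
E
python3 st.py
```

```text
[ 0.44819518 -0.12550814  0.26129245] [ 1.79938423e+02 -8.77853114e-02 -1.74930224e+02] [ 0.04193648  0.74017365 -2.80851522]
top 314 mean [0.51937464 0.28792922] fit [ 0.51973319  0.28788805 49.32128303] 1081.0667900611654 circle ((0.5195067524909973, 0.287150502204895), 0.08663030713796616)
top lens [array([102.9, 181.7])]
scene 193 mean [0.51991623 0.28911567] fit [ 0.51904035  0.28925902 49.12343722] 641.2120948520322 circle ((0.5206275582313538, 0.287368506193161), 0.08846888691186905)
scene lens [array([413.4, 142.3])]
```

>>> {"fn": "jog_arm", "kwargs": {"increments": [20,0.1,0.4,0,0.3,20,0.1,0.8,0,0.5,20,0.1,0.9,0,0.5,20,0.1,0.9,0,0.5,20,0.1,0.9,0,0.5]}}

```text
clock: 17.0
ee_pos: [0.4634, -0.0076, 0.2617]
eef_rot: [179.9, -0.1, -161.0]
wrist_force: [-0.3, -0.3, -2.7]
finger_gap: 0.0295
grip_force: 45.0
```

>>> {"fn": "jog_arm", "kwargs": {"increments": [20,0.1,0.9,0,0.5,20,0.1,0.9,0,0.5,20,0.1,0.9,0,0.5,20,0.1,0.9,0,0.5,20,0.1,0.9,0,0.5]}}

```text
clock: 17.42
ee_pos: [0.4784, 0.1276, 0.2617]
eef_rot: [179.9, -0.1, -146.0]
wrist_force: [-0.4, 0.6, -2.5]
finger_gap: 0.0298
grip_force: 45.0
```

>>> {"fn": "jog_arm", "kwargs": {"increments": [20,0.1,0.9,0,0.5,20,0.1,0.9,0,0.5,20,0.1,0.9,0,0.5,20,0.1,0.9,0,0.5,20,0.1,0.5,0,0.5]}}

```text
clock: 17.83
ee_pos: [0.4932, 0.2517, 0.2614]
eef_rot: [179.9, -0.1, -130.9]
wrist_force: [-0.0, 0.2, -2.2]
finger_gap: 0.0296
grip_force: 45.0
```

>>> {"fn": "jog_arm", "kwargs": {"increments": [20,0,0,-0.4,0.1,20,0,0,-0.4,0,20,0,0,-0.3,0,20,0,0,-0.2,0,20,0,0,0,0]}}

```text
clock: 18.25
ee_pos: [0.4931, 0.2489, 0.222]
eef_rot: [179.9, -0.2, -130.6]
wrist_force: [-0.3, 0.4, -1.8]
finger_gap: 0.0296
grip_force: 45.0
```

>>> {"fn": "jog_arm", "kwargs": {"increments": [20,0,0,0,0,20,0,0,0,0,20,0,0,0,0]}}

```text
clock: 18.5
ee_pos: [0.4939, 0.2492, 0.2244]
eef_rot: [-180.0, 0.1, -130.5]
wrist_force: [0.7, -0.2, -3.1]
finger_gap: 0.0296
grip_force: 45.0
```

>>> {"fn": "jog_arm", "kwargs": {"increments": [20,0.08,0.38,-0.07,0,20,0,0,0,0,20,0,0,0,0,20,0,0,0,0,20,0,0,0,0]}}

```text
clock: 18.92
ee_pos: [0.496, 0.2607, 0.2216]
eef_rot: [-180.0, -0.0, -130.5]
wrist_force: [-0.2, -0.8, -2.3]
finger_gap: 0.0297
grip_force: 45.0
```

```bash
cat > fin.py <<'E'
from h import *
import sys
s=state();print(s["ee_pos"],s["eef_rot"])
y=s["eef_rot"][2]+180;a=np.radians(y);zo=(s["ee_pos"][2]-.0617)*1e3
bl=(s["ee_pos"][0]+.036*np.cos(a),s["ee_pos"][1]+.036*np.sin(a),y);st=(.5197,.2880,49.4);print(bl,zo)
th=np.linspace(0,6.28,40);sole=np.c_[82*np.cos(th),np.where(np.cos(th)>0,31,22)*np.sin(th),0*th+zo+15]
out=[]
for c,(x0,y0,x1,y1) in(("top",(70,140,230,280)),("scene",(270,70,450,230))):
    i0=read_camera(c)
    for t in("blue_toe","blue_stem","blue_mid"):print(c,t,[np.round(d["at"],1).tolist() for d in mark_of(t,c)[:1]])
    for P in((82,0,18),(-36,0,82),(0,0,40)):print(np.round(pix(T(bl,(P[0],P[1],P[2]+zo))[0],c),1))
    im=cv2.resize(i0,None,fx=6,fy=6,interpolation=2)
    def dr(P,cl=(0,255,0)):cv2.polylines(im,[((np.array([pix(p,c) for p in P])+.5)*6).astype(np.int32)],True,cl,1)
    dr(T(bl,sole),(255,255,0));dr(T(bl,[(82,0,zo+18),(82,.1,zo+18)]));dr(T(st,[(0,0,200),(170,0,200)]),(255,0,255))
    out.append(cv2.resize(im[y0*6:y1*6,x0*6:x1*6],(400,360)))
cv2.imwrite(sys.argv[1],np.hstack(out)[:,:,::-1])
E
python3 fin.py pics/fin1.png
```

```text
[0.49599591 0.26068228 0.22164527] [-1.79997588e+02 -4.65465110e-03 -1.30517363e+02]
(np.float64(0.5193843344038458), np.float64(0.28804980442057126), np.float64(49.48263696411371)) 159.94526587485606
top blue_toe []
top blue_stem []
top blue_mid []
[135.  206.8]
[169.1 239.5]
[160.8 229.6]
scene blue_toe [[373.4, 145.9]]
scene blue_stem [[327.5, 117.0]]
scene blue_mid [[340.4, 136.9]]
[373.5 145.1]
[328.  120.1]
[341.2 135.5]
```

View pics/fin1.png

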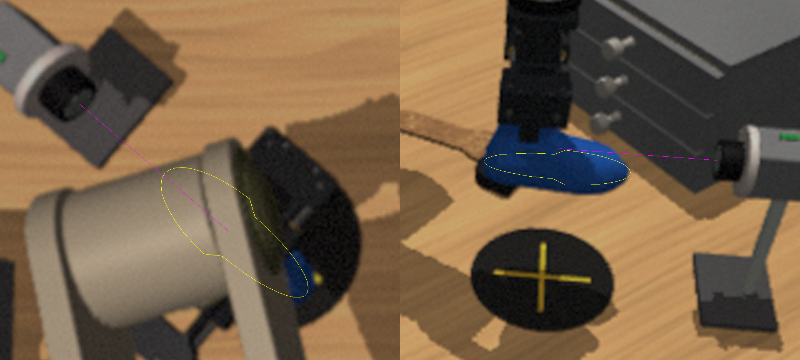

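The scene view shows the blue last held level over the cross. Its toe at scene pixel (373,146) is within about 1 px of the prediction, and it points at the lens at (413,142). Handing in.

>>> {"fn": "jog_arm", "kwargs": {"increments": [20,0,0,0,0,20,0,0,0,0,20,0,0,0,0,20,0,0,0,0]}}

```text
clock: 19.65
ee_pos: [0.496, 0.2607, 0.2217]
eef_rot: [-180.0, -0.0, -130.5]
wrist_force: [-0.6, 0.9, -1.8]
finger_gap: 0.0298
grip_force: 45.0
```

```bash
python3 -c "
from bench import *
s=state();print(s['ee_pos'],s['eef_rot'],s['grip_force'],s['finger_gap']);print(hand_in())"
```

```text
[0.49601943 0.26065259 0.22166043] [-1.79998435e+02 -2.25122769e-04 -1.30529016e+02] 44.99164731692872 0.02983386626070906
the job is handed in; nothing more can be done
None
```

Job handed in at about 20 s, no verdict returned: the scraper is fully home in the slot and released, and the blue last is held steady above the cross at lens height with its toe towards the lens (position good to about 2 mm by the camera calibration; its level was judged by eye from the scene camera only).

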